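Fit the filter element into the vacuum pump

ROBOT

A 6-joint arm with a two-finger parallel gripper is mounted at the origin on the work surface. World frame = base frame: x ahead of the robot, y to its left, z up, the work surface at z = 0. Lengths are in m, angles in rad, forces in N, time in s.
With the tool pointing down it reaches from about 0.35 to 0.85 m from the base axis. Payload 8.1 kg.
Tool frame: the origin (TCP) lies between the finger pads; the fingertips stand 11 mm ahead of it and the grasp point (between the pads) lies 8 mm behind it (robot.tips_ahead is the distance from the TCP to the fingertips, in m); z points along the fingers, y is the line along which they close (so a half turn about z gives the same grasp; the last joint's range is limited). The gripper opens to 93 mm and grips with 3 to 60 N. Pads are 15 mm wide; open, the fingers measure 128 mm over their backs; the gripper's body (75 mm by 188 mm) begins 65 mm behind the grasp point.
Start: joints at [1.038, 0.13, 1.488, -0, 1.523, -0.085], TCP at [0.26, 0.541, 0.23] pointing down, gripper open.
Joint ranges: [-2.96, 2.96], [-0.89, 2.26], [0.02, 2.5], [-1.34, 4.48], [0, 2.73], [-2.66, 2.66]. Speed limits (rad/s): [2.39, 2.39, 2.79, 3.14, 3.14, 3.14].

INTERFACE

Orientations are given as a rotation vector (axis times angle).
In Python, from plant import robot gives the robot as it stands. The module is installed in compiled form; this text tells all that it offers.
- The arm moves only by the tool move_arm, never from a script. Its argument "deltas" is one flat list of numbers, 7 for each row, row after row: the shift along the tool's x, y, z in m, then the turn, a rotation vector about the tool's x, y, z in rad, then the opening, from 0 (shut) to 1 (fully open). A call has 1 to 12 rows; each row is the pose to reach, as a shift and turn from the pose commanded when the call began, along the tool's axes at that moment; what a row does not reach only later rows make up. A row lasts 1/8 s, in which the tool goes at most 62.5 mm and 10.7 degrees, less where a joint would pass 70% of its speed; a pose out of reach is approached as far as the arm can. A call with a gripper value outside its range is refused whole. The fingers move at their own pace and stop on an object; "squeeze" is the grip in N (left out, the last holds). Time passes only in rows, so rows that repeat a pose let the fingers close. It gives the time, the measured TCP pose, the force, the opening and the grip force at its end, in the units of the state.
- robot.read_state(): the state, without advancing time (a new reading comes with each control period).
- robot.read_camera(name): name is "scene" or "side" or "wrist"; returns (picture, depth): 480x640x3 uint8, red, green, blue; 480x640 float32, m along the optical axis (not along the pixel's ray), 0 where there is no reading.
- robot.camera_model(name): a dict with "K" (3x3 intrinsics, pixels), "k1" (the pictures are not rectified: a ray, as slopes to the right and down, at radius r is drawn at 1 + k1 r^2 times it, then the intrinsics apply), "R" (3x3) and "t" (3): a world point X has camera coordinates R X + t; the wrist camera has in their place "tool_from_camera" (4x4, takes a point from camera to tool coordinates, whose origin is the TCP and whose axes are the flange's). Camera axes: x right, y down, z forward; pixel columns grow to the right and rows downward; lengths in m; the calibration is good to about 2 mm. A picture is of the moment at which its call begins: read the wrist's pose just before it. camera_model takes no time and is no camera call.
- robot.close_job(): hands the job in; it is judged then, once.
Trained networks look in the newest picture that a camera, given by its name, has taken for a name from the list of things; names that differ only in an ending like _2 or _b are one class to them, and where a whole thing is asked for, a point or a joint stands for the part that bears it (a point fixed in the world has none). Each returns a list of dicts, best first, with "confidence" (0 to 1); they miss things now and then, are a little off and sometimes report something else, mostly with a low value. They report only what shows in the picture. A call takes as long as a camera call.
- robot.recognise(camera, label): "uv" ([column, row] in pixels, amid what is visible of it).
The state is a dict: "t": time; "q": joint angles; "dq": joint speeds; "joint_torque": joint torques, N m; "tool_pos": TCP position; "orientation": TCP orientation; "force": force on the tool from outside, world axes, zero at the start; "wrist_torque": the same for the moment, N m; "opening": finger opening in m; "gripper_force": force on a finger pad.
Only numpy, scipy, OpenCV 4.12 (cv2) and the standard library are available. Lean on these libraries where they do the work, as an engineer would, in place of code of your own. Each camera call takes 0.05 s, during which the arm holds its last target. There are 200 camera calls.

TASK

Refit the filter of the vacuum pump: of the three white filter elements standing on the bench, take the medium-thick one, the only one that fits the pump's open upright filter housing closely, and lower it upright into the housing until it sits fully home on the bottom, then let go. Lower it all the way by hand rather than letting it drop in, and leave the thick and the thin element standing where they are.

Things in the scene. Friction and masses are not known exactly. Their poses are not given: they have to be found in the camera images.
- element_medium: The filter element to fit: a rigid upright cylinder 40 mm in diameter and 125 mm tall, white pleated paper between grey plastic end caps, 0.08 to 0.17 kg; the top cap is smooth and 35 mm tall: grip it there. It stands on the bench at the start. Origin: centre of its underside; z runs up its axis. Told from the two other elements by its thickness.
- element_thick: A like-looking but thick element, 60 mm in diameter, 125 mm tall, standing on the bench. Too thick for the housing. Leave it. Origin: centre of its underside, z up.
- element_thin: A like-looking but thin element, 28 mm in diameter, 100 mm tall, standing on the bench. Too thin for the housing. Leave it. Origin: centre of its underside, z up.
- housing_mouth (a point): Centre of the filter housing's open mouth, at rim height, 145 mm above the bench. The housing is a fixed upright aluminium tube at the pump's end nearest the robot: bore 46 mm wide, 80 mm deep, its top 12 mm flared to 64 mm inside, 72 mm outside. z up the bore; x points to the pump's oil box and motor, all lower than the rim. A fitted medium element stands 45 mm out of the rim.
- housing_floor (a point): Centre of the housing's inner floor, 65 mm above the bench and 80 mm straight below housing_mouth: the underside of the fitted element rests here. Axes as housing_mouth.

How it is judged:
By the outcome, as a careful person would: the job done as asked, in the order asked, and still so for the second after the job is handed in, with the robot touching nothing.
It also fails if it takes over 34 s, if anything falls off the work surface, if the arm or the gripper's body presses on something with over 40 N, if the wrist force passes 120 N, or if a joint passes its speed limit or range.

## Working session

There is one attempt and no reset: what is moved stays moved. The work goes in short steps, Python scripts to look and compute and a tool call to move; the robot and the scene stay as the last step left them, time stands still between calls to the robot, and variables do not carry over. Pictures are saved under pics/ and viewed, at most 10 in all, crops included, and the job is handed in when it is done.

Besides the shell and the picture viewer there is one more tool, called after "Request:" in YAML: its name, and indented under it one key for each argument. move_arm: Moves the arm, as the interface text tells. Its arguments: {"type":"object","properties":{"deltas":{"type":"array","items":{"type":"number"}},"squeeze":{"type":"number"}},"required":["deltas"]}

```bash
mkdir -p pics
cat > h.py <<'E'
import numpy as np,cv2
from scipy.spatial.transform import Rotation as Ro
from plant import robot
def cam(n):
    m=robot.camera_model(n)
    if 'R' in m: return m,np.array(m['R']),np.array(m['t'])
    s=robot.read_state(); T=np.eye(4); T[:3,:3]=Ro.from_rotvec(s['orientation']).as_matrix(); T[:3,3]=s['tool_pos']
    W=np.linalg.inv(T@np.array(m['tool_from_camera'])); return m,W[:3,:3],W[:3,3]
def slopes(m,uv):
    K=np.array(m['K']); d=np.array([m['k1'],0,0,0,0.])
    return cv2.undistortPoints(np.array(uv,float).reshape(-1,1,2),K,d).reshape(-1,2)
def cloud(c,depth):
    m,R,t=c; v,u=np.mgrid[0:480,0:640]
    s=slopes(m,np.stack([u,v],-1)).reshape(480,640,2)
    P=np.dstack([s[...,0]*depth,s[...,1]*depth,depth])
    return (P-t)@R
def save(n,p): cv2.imwrite('pics/'+n,p[...,::-1])
E
python3 - <<'E'
from h import *
ims=[]
for n in ['scene','side']:
    c=cam(n); p,d=robot.read_camera(n); X=cloud(c,d); np.savez(n,p=p,d=d,X=X); save(n+'.png',p)
    print(n,'campos',(-c[1].T@c[2]).round(3))
    for l in ['element_medium','element_thick','element_thin','housing_mouth']:
        for r in robot.recognise(n,l)[:3]:
            u,v=map(int,r['uv']); print(l,round(r['confidence'],2),u,v,X[v,u].round(3))
print(robot.read_state()['orientation'],robot.read_state()['t'])
E
```

```text
scene campos [1.039 0.451 0.535]
element_medium 0.76 341 231 [ 0.476 -0.026  0.074]
element_thick 0.6 244 185 [ 0.482 -0.306  0.079]
element_thin 0.66 210 241 [ 0.653 -0.197  0.061]
housing_mouth 0.98 375 346 [0.677 0.206 0.088]
side campos [ 0.101 -0.501  0.843]
element_medium 0.59 294 278 [ 0.451 -0.051  0.103]
element_thick 0.82 400 376 [ 0.435 -0.338  0.128]
element_thin 0.91 415 284 [ 0.633 -0.216  0.08 ]
housing_mouth 0.68 286 201 [0.576 0.121 0.114]
[-6.97501527e-01 -3.06317455e+00  1.66459799e-04] 0.5
```

View pics/scene.png

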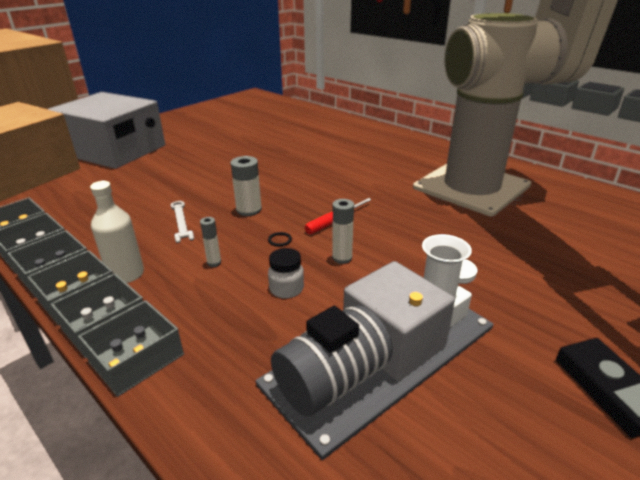

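View pics/side.png

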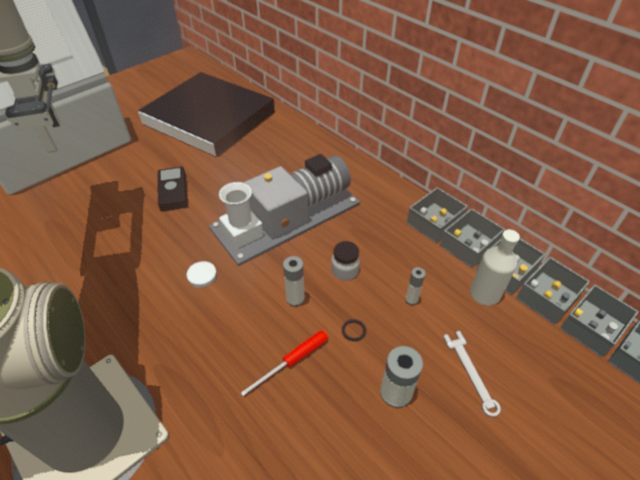

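Scene view: the medium element is at about (342,231), the housing mouth at (446,248), the thick element at (245,187) and the thin one at (210,242). Side view: medium (294,281), mouth (236,192), thick (402,376), thin (415,285). Next I'll fit circles from the depth of both views.

```bash
cat > fit.py <<'E'
from h import *
from scipy.optimize import least_squares
def circ(P,r=None):
    f=lambda a:np.hypot(P[:,0]-a[0],P[:,1]-a[1])-(r or a[2])
    return least_squares(f,[*P[:,:2].mean(0),r or .02],loss='soft_l1',f_scale=.002).x
E
python3 - <<'E'
from fit import *
C={'scene':{'med':(325,190,362,270),'rim':(415,230,480,275),'thick':(225,150,268,220),'thin':(195,210,225,270)},
'side':{'med':(278,250,312,312),'rim':(212,178,260,212),'thick':(375,340,430,410),'thin':(402,262,430,308)}}
for n in C:
    z=np.load(n+'.npz'); X=z['X']
    for k,(a,b,c,d) in C[n].items():
        P=X[b:d,a:c].reshape(-1,3); P=P[z['d'][b:d,a:c].ravel()>0]
        if k=='rim':
            Q=P[(P[:,2]>.125)]; Q=Q[np.hypot(*(Q[:,:2]-np.median(Q[:,:2],0)).T)<.06]
        else:
            Q=P[(P[:,2]>.02)]; Q=Q[np.hypot(*(Q[:,:2]-np.median(Q[:,:2],0)).T)<.06]
        zt=np.percentile(Q[:,2],[95,99]); S=Q[(Q[:,2]>.03)&(Q[:,2]<zt[1]-.008)] if k!='rim' else Q
        print(n,k,len(S),'ztop',zt.round(4),'free',circ(S).round(4), 'med',np.median(S,0).round(3))
        if k=='med': print(' r20',circ(S,.02)[:2].round(4))
E
```

```text
scene med 799 ztop [0.1252 0.126 ] free [ 0.4618 -0.0352  0.0194] med [ 0.476 -0.023  0.075]
 r20 [ 0.4612 -0.0357]
scene rim 1017 ztop [0.1448 0.1454] free [0.4911 0.1929 0.0283] med [0.479 0.19  0.138]
scene thick 926 ztop [0.1253 0.1261] free [ 0.4611 -0.3262  0.0296] med [ 0.479 -0.304  0.075]
scene thin 406 ztop [0.0999 0.1006] free [ 0.6455 -0.2096  0.0136] med [ 0.652 -0.199  0.062]
side med 492 ztop [0.1271 0.1281] free [ 0.4631 -0.0354  0.0197] med [ 0.451 -0.051  0.078]
 r20 [ 0.4634 -0.0351]
side rim 477 ztop [0.1463 0.1474] free [0.49   0.1901 0.0284] med [0.494 0.202 0.139]
side thick 749 ztop [0.1283 0.1294] free [ 0.4616 -0.3251  0.0289] med [ 0.438 -0.338  0.077]
side thin 245 ztop [0.1022 0.1035] free [ 0.6465 -0.2101  0.0136] med [ 0.636 -0.216  0.063]
```

Run:
```python
from h import *
s=robot.read_state(); R=Ro.from_rotvec(s['orientation']).as_matrix(); print(R.round(3), s['tool_pos'])
m=robot.camera_model('wrist'); print(np.array(m['tool_from_camera']).round(3),m['K'])
for g in [(0.490,0.191,0.32),(.462,-.035,.27)]:
    print(g,(R.T@(np.array(g)-s['tool_pos'])).round(4))
for n,u,v in [('side',345,255),('scene',286,265)]: print(np.load(n+'.npz')['X'][v,u].round(3))
```

```text
[[-0.901  0.433 -0.   ]
 [ 0.433  0.901 -0.   ]
 [-0.    -0.    -1.   ]] [0.25976151 0.54082849 0.22957513]
[[ 0.001 -0.961 -0.275  0.076]
 [ 1.     0.001  0.002  0.001]
 [-0.001 -0.275  0.961 -0.155]
 [ 0.     0.     0.     1.   ]] [[385.12184091   0.         320.67050734]
 [  0.         385.12184091 239.79036562]
 [  0.           0.           1.        ]]
(0.49, 0.191, 0.32) [-0.359  -0.2157 -0.0904]
(0.462, -0.035, 0.27) [-0.4316 -0.4315 -0.0404]
[ 0.588 -0.059  0.071]
[ 0.617 -0.028  0.07 ]
```

Request:
move_arm:
  deltas: [-0.36,-0.216,-0.09,0,0,0,1,-0.36,-0.216,-0.09,0,0,0,1,-0.36,-0.216,-0.09,0,0,0,1,-0.36,-0.216,-0.09,0,0,0,1,-0.36,-0.216,-0.09,0,0,0,1,-0.36,-0.216,-0.09,0,0,0,1,-0.36,-0.216,-0.09,0,0,0,1,-0.36,-0.216,-0.09,0,0,0,1,-0.36,-0.216,-0.09,0,0,0,1,-0.36,-0.216,-0.09,0,0,0,1]

```text
t: 1.75
tool_pos: [0.49, 0.1914, 0.3192]
orientation: [-0.695, -3.063, 0.0]
force: [0.9, -0.5, 0.3]
opening: 0.0929
gripper_force: 0.0
```

Run:
```python
from fit import *
s=robot.read_state(); print(s['t'],s['tool_pos'],s['orientation'],s['q'])
c=cam('wrist'); p,d=robot.read_camera('wrist'); X=cloud(c,d); np.savez('w1',p=p,d=d,X=X)
P=X[d>0]; Q=P[(np.hypot(P[:,0]-.49,P[:,1]-.191)<.055)&(P[:,2]>.1)&(P[:,2]<.17)]
z=np.percentile(Q[:,2],99); T=Q[Q[:,2]>z-.004]
print(z,len(T),circ(T).round(4),T.mean(0))
m,R,t=c
for zz,r in((.145,.036),(.145,.032)):
    a=np.linspace(0,6.28,90); w=np.c_[.49+r*np.cos(a),.191+r*np.sin(a),0*a+zz]
    k=cv2.projectPoints(w,cv2.Rodrigues(R)[0],t,np.array(m['K']),np.array([m['k1'],0,0,0,0.]))[0].reshape(-1,2)
    p=p.copy(); cv2.polylines(p,[k.astype(int)],True,(255,0,0),1)
save('w1.png',p)
```

```text
1.75 [0.48999091 0.19140297 0.31924486] [-6.94776514e-01 -3.06302410e+00  6.54358812e-05] [ 2.74686727e-01 -8.96009365e-02  1.54957335e+00  3.28184754e-04
  1.68230774e+00 -8.49967773e-01]
0.1456955067583486 1392 [0.4905 0.1927 0.0326] [0.4910806  0.19293087 0.14388947]
```

View pics/w1.png

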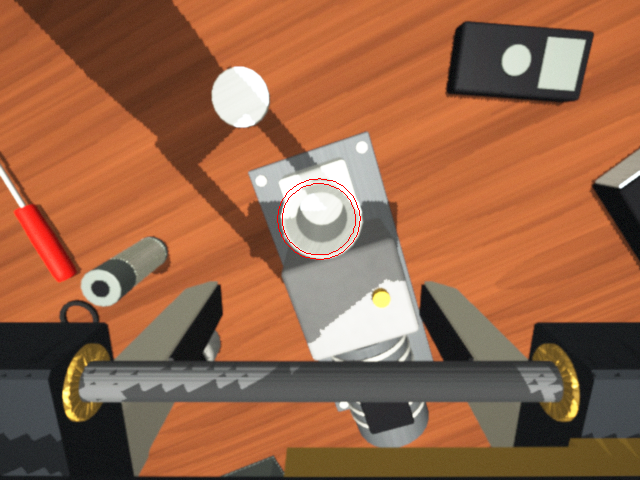

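The rim overlay matches the picture: centre (320,219), world about (0.4905, 0.192). Next I move over the medium element.

Request:
move_arm:
  deltas: [-0.073,-0.216,0.05,0,0,0,1,-0.073,-0.216,0.05,0,0,0,1,-0.073,-0.216,0.05,0,0,0,1,-0.073,-0.216,0.05,0,0,0,1,-0.073,-0.216,0.05,0,0,0,0.8,-0.073,-0.216,0.05,0,0,0,0.8]

```text
t: 2.55
tool_pos: [0.4631, -0.035, 0.2698]
orientation: [0.697, 3.063, 0.001]
force: [-0.3, 1.0, -0.6]
opening: 0.0778
gripper_force: 0.0
```

Run:
```python
from fit import *
s=robot.read_state(); print(s['t'],s['tool_pos'],s['orientation'])
c=cam('wrist'); p,d=robot.read_camera('wrist'); X=cloud(c,d)
P=X[d>0]; Q=P[(np.hypot(P[:,0]-.462,P[:,1]+.035)<.035)&(P[:,2]>.03)&(P[:,2]<.14)]
z=np.percentile(Q[:,2],99); S=Q[Q[:,2]<z-.006]; T=Q[Q[:,2]>z-.004]
print(z,len(S),circ(S).round(4),circ(S,.02)[:2],len(T),(T.min(0)+T.max(0))/2,np.ptp(T,axis=0))
save('w2.png',p)
```

```text
2.55 [ 0.46311622 -0.03500767  0.26981501] [6.96600248e-01 3.06322047e+00 8.34822569e-04]
0.12647115067122972 553 [ 0.4633 -0.0346  0.0198] [ 0.46355056 -0.03474137] 1812 [ 0.46268406 -0.03423649  0.12511468] [0.03951698 0.0390157  0.00510193]
```

View pics/w2.png

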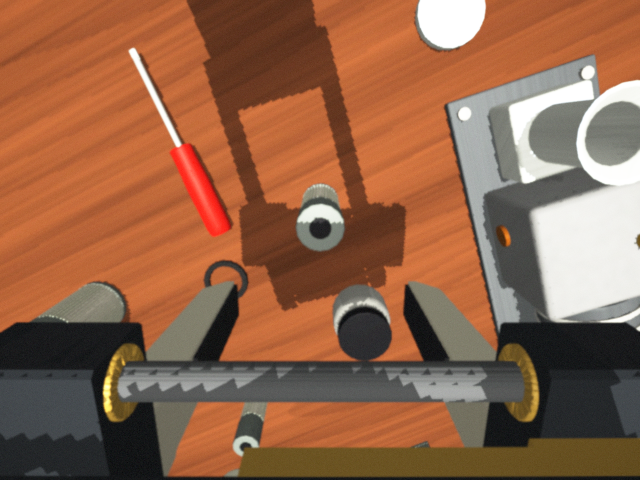

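The element top is at (321,227), centred between the fingers, and clear of its neighbours. I descend and grip.

Request:
move_arm:
  deltas: [0,0,0.06,0,0,0,0.8,0,0,0.12,0,0,0,0.8,0,0,0.15,0,0,0,0.8,0,0,0.165,0,0,0,0.8,0,0,0.165,0,0,0,0.8,0,0,0.165,0,0,0,0.3,0,0,0.165,0,0,0,0.3,0,0,0.165,0,0,0,0.2,0,0,0.165,0,0,0,0.2,0,0,0.165,0,0,0,0.2]
  squeeze: 20

```text
t: 3.85
tool_pos: [0.4634, -0.0361, 0.1051]
orientation: [0.698, 3.062, 0.0]
force: [1.1, -0.2, 2.7]
opening: 0.0397
gripper_force: 20.0
```

Request:
move_arm:
  deltas: [0,0,-0.05,0,0,0,0.2,0,0,-0.1,0,0,0,0.2,0,0,-0.15,0,0,0,0.2,0,0,-0.19,0,0,0,0.2,0.015,0.044,-0.19,0,0,0,0.2,0.03,0.09,-0.19,0,0,0,0.2,0.045,0.135,-0.19,0,0,0,0.2,0.06,0.175,-0.19,0,0,0,0.2,0.07,0.205,-0.19,0,0,0,0.2,0.0744,0.217,-0.185,0,0,0,0.2,0.0744,0.217,-0.17,0,0,0,0.2,0.0744,0.217,-0.165,0,0,0,0.2]

```text
t: 5.35
tool_pos: [0.4891, 0.1905, 0.2674]
orientation: [-0.698, -3.06, 0.003]
force: [-0.1, -0.6, -2.5]
opening: 0.0398
gripper_force: 20.0
```

Run:
```python
from fit import *
s=robot.read_state(); print(s['t'],s['tool_pos'],s['opening'],s['force'])
def band(P,c,r,z0,z1): return P[(np.hypot(P[:,0]-c[0],P[:,1]-c[1])<r)&(P[:,2]>z0)&(P[:,2]<z1)]
p,d=None,None; im=[]
for n in ['wrist','scene','side']:
    c=cam(n); p,d=robot.read_camera(n); X=cloud(c,d); P=X[d>0]; im.append(p)
    o=(.4905,.192)
    for a,b in((.18,.22),(.22,.26)):
        S=band(P,o,.03,a,b)
        if len(S)>30: print(n,'elem',a,len(S),circ(S,.02)[:2].round(4))
    S=band(P,o,.042,.10,.128); 
    if len(S)>30: print(n,'tube',len(S),circ(S).round(4))
    S=band(P,o,.06,.141,.15)
    if len(S)>30: print(n,'rim',len(S),circ(S).round(4))
side=im[2][110:260,140:340]; sc=im[1][140:340,350:550]
save('m3.png',np.hstack([cv2.resize(side,(400,300)),cv2.resize(sc,(300,300))]))
```

```text
5.35 [0.48912155 0.19049314 0.26738901] 0.03983089307049436 [-0.14338434 -0.6145699  -2.54611683]
wrist elem 0.18 937 [0.4897 0.1912]
wrist elem 0.22 1575 [0.4894 0.1913]
wrist tube 63 [0.4907 0.1927 0.0229]
wrist rim 1447 [0.4907 0.1927 0.0325]
scene elem 0.18 697 [0.486  0.1907]
scene elem 0.22 730 [0.4864 0.1908]
scene tube 809 [0.4919 0.1932 0.025 ]
scene rim 263 [0.4917 0.1931 0.0326]
side elem 0.18 279 [0.4889 0.1923]
side elem 0.22 269 [0.4889 0.192 ]
side tube 375 [0.4893 0.1894 0.025 ]
side rim 135 [0.4896 0.1898 0.0321]
```

View pics/m3.png

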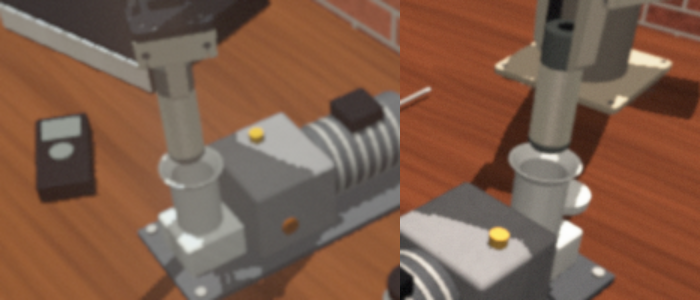

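The element (side crop, (187,150)) hangs upright over the mouth (190,172). It needs about a 2 mm correction before I lower it.

Request:
move_arm:
  deltas: [-0.0014,0.0013,0.01,0,0,0,0.2,-0.0014,0.0013,0.02,0,0,0,0.2,-0.0014,0.0013,0.02,0,0,0,0.2,-0.0014,0.0013,0.02,0,0,0,0.2]

```text
t: 6.0
tool_pos: [0.4917, 0.1924, 0.2497]
orientation: [-0.697, -3.063, 0.0]
force: [-0.3, -0.0, -2.3]
opening: 0.0395
gripper_force: 20.0
```

Run:
```python
from fit import *
s=robot.read_state(); print(s['t'],s['tool_pos'],s['opening'],s['force'],s['wrist_torque'])
def band(P,c,r,z0,z1): return P[(np.hypot(P[:,0]-c[0],P[:,1]-c[1])<r)&(P[:,2]>z0)&(P[:,2]<z1)]
for n in ['wrist','side']:
    c=cam(n); p,d=robot.read_camera(n); X=cloud(c,d); P=X[d>0]
    o=(.4905,.192)
    for a,b in((.16,.20),(.20,.235)):
        S=band(P,o,.03,a,b)
        if len(S)>30: print(n,'elem',a,len(S),circ(S,.02)[:2].round(4))
    S=band(P,o,.06,.141,.149); S=S[np.hypot(S[:,0]-.49,S[:,1]-.1915)>.026]
    if len(S)>30: print(n,'rim',len(S),circ(S).round(4))
```

```text
6.0 [0.49173364 0.19237162 0.24965643] 0.03951405073301383 [-0.29545612 -0.0495813  -2.28996617] [ 0.04534872 -0.02430801  0.01373368]
wrist elem 0.16 920 [0.4925 0.1931]
wrist elem 0.2 1196 [0.4924 0.1931]
wrist rim 1660 [0.4906 0.1927 0.0324]
side elem 0.16 259 [0.4917 0.1942]
side elem 0.2 241 [0.4915 0.1939]
side rim 135 [0.4898 0.19   0.0323]
```

Request:
move_arm:
  deltas: [0.0011,-0.0016,0.0,0,0,0,0.2,0.0011,-0.0016,0.004,0,0,0,0.2,0.0011,-0.0016,0.009,0,0,0,0.2,0.0011,-0.0016,0.014,0,0,0,0.2,0.0011,-0.0016,0.019,0,0,0,0.2,0.0011,-0.0016,0.024,0,0,0,0.2,0.0011,-0.0016,0.024,0,0,0,0.2]

```text
t: 6.98
tool_pos: [0.4898, 0.1913, 0.225]
orientation: [-0.697, -3.062, 0.001]
force: [-0.8, -0.2, -1.8]
opening: 0.0398
gripper_force: 20.0
```

Request:
move_arm:
  deltas: [0,0,0.006,0,0,0,0.2,0,0,0.012,0,0,0,0.2,0,0,0.018,0,0,0,0.2,0,0,0.024,0,0,0,0.2,0,0,0.03,0,0,0,0.2,0,0,0.036,0,0,0,0.2,0,0,0.042,0,0,0,0.2,0,0,0.047,0,0,0,0.2,0,0,0.05,0,0,0,0.2,0,0,0.052,0,0,0,0.2,0,0,0.052,0,0,0,0.2]

```text
t: 8.35
tool_pos: [0.49, 0.1914, 0.1736]
orientation: [-0.697, -3.063, 0.0]
force: [-0.2, -0.7, -2.2]
opening: 0.0396
gripper_force: 20.0
```

Expected floor contact is at TCP z ≈ 0.170. I lower in 1 mm steps until the force rises.

Request:
move_arm:
  deltas: [0,0,0.001,0,0,0,0.2,0,0,0.002,0,0,0,0.2,0,0,0.003,0,0,0,0.2,0,0,0.004,0,0,0,0.2,0,0,0.004,0,0,0,0.2]

```text
t: 8.98
tool_pos: [0.4902, 0.1914, 0.1701]
orientation: [0.697, 3.063, 0.0]
force: [-1.0, -0.7, 2.4]
opening: 0.0396
gripper_force: 20.0
```

Request:
move_arm:
  deltas: [0,0,0.001,0,0,0,0.2,0,0,0.001,0,0,0,0.2]

```text
t: 9.22
tool_pos: [0.4906, 0.1914, 0.1701]
orientation: [0.697, 3.062, 0.001]
force: [-3.3, -0.9, 9.2]
opening: 0.0393
gripper_force: 20.0
```

It is firmly on the floor. I ease off, let go and retreat.

Request:
move_arm:
  deltas: [0,0,-0.001,0,0,0,0.2,0,0,-0.001,0,0,0,0.7,0,0,-0.001,0,0,0,0.7,0,0,-0.001,0,0,0,0.7,0,0,-0.001,0,0,0,0.7,0,0,-0.02,0,0,0,0.7,0,0,-0.06,0,0,0,0.7,0,0,-0.12,0,0,0,0.7,0,0,-0.16,0,0,0,0.7,0,0,-0.16,0,0,0,0.7,0,0,-0.16,0,0,0,0.7]

```text
t: 10.6
tool_pos: [0.49, 0.1914, 0.329]
orientation: [0.697, 3.063, 0.0]
force: [-0.7, -0.7, 0.2]
opening: 0.0651
gripper_force: 0.0
```

Run:
```python
from fit import *
s=robot.read_state(); print(s['t'],s['tool_pos'],s['opening'],s['force'])
im=[]
for n in ['wrist','scene','side']:
    c=cam(n); p,d=robot.read_camera(n); X=cloud(c,d); P=X[d>0]; im.append(p)
    S=P[(np.hypot(P[:,0]-.4905,P[:,1]-.192)<.025)&(P[:,2]>.15)&(P[:,2]<.21)]
    print(n,len(S),np.percentile(S[:,2],[95,99]).round(4),circ(S[S[:,2]<.183],.02)[:2].round(4))
save('f.png',np.hstack([cv2.resize(x,(400,300)) for x in im[1:]]))
```

```text
10.6 [0.49002839 0.19136588 0.32898777] 0.06511916345363031 [-0.71449708 -0.69387948  0.18047794]
wrist 2170 [0.1909 0.1915] [0.4897 0.1929]
scene 926 [0.1906 0.1914] [0.4882 0.1924]
side 425 [0.1924 0.1931] [0.4893 0.1922]
```

View pics/f.png

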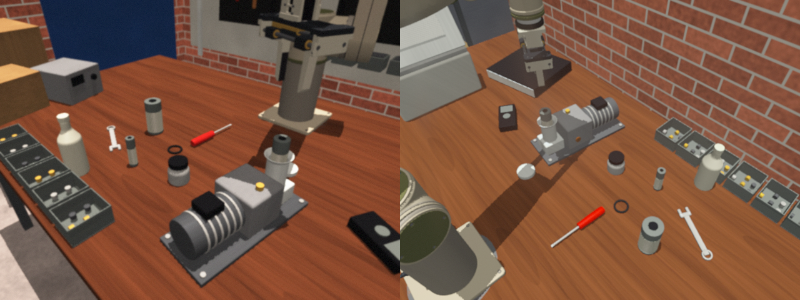

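The element stands in the housing with its cap at (282,145) in the left half. Its top is at z ≈ 0.190, which is 45 mm above the rim, so it is fully home. The thick and thin elements are untouched.

```bash
python3 -c "
from plant import robot
print(robot.close_job())"
```

```text
the job is handed in; nothing more can be done
None
```

The medium filter element is fully home in the housing and released, standing 45 mm above the rim; the thick and thin elements were left where they stood, and the job was handed in after about 11 s of robot time.

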